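# Lever open a stuck hardware box with a scraper

### The job

The lid of the grey metal hardware box is stuck shut. Find the opening in the slot under the lid's front edge, push the scraper's blade in over the ledge and lever the lid up with the scraper alone, far enough to get a fingertip under it; then swing the lid all the way open to its stop, and leave the scraper lying flat on the cork mat it came from. Leave everything else on the bench where it is.

Things in the scene. Friction and masses are not known exactly. Their poses are not given: they have to be found in the camera images.
- ledge_edge (a point): Middle of the front edge, on the top face, of the box's rigid pry ledge, 115 mm above the bench: the fulcrum. x runs level to the back of the box, y along the ledge, z up. The ledge (160 mm wide, 8 mm thick) stands out 20 mm in front of the front wall. The grey sheet-metal box is screwed down: 160 mm wide, 140 mm deep from front wall to hinge, 128 mm high with its lid.
- slot (a point): Middle of the box's front, where the 7 mm high slot under the lid begins, on its floor: 20 mm behind ledge_edge, level with it. Rigid steel stops, as high as the slot, reach 5 mm out of it onto the ledge and close it but for ONE opening, 60 mm wide, whose middle is anywhere up to 20 mm to either side (y) of this point: not measured, look or feel for it. Behind it the box is hollow; screws lie low on its floor.
- lid_hinge (a point): Middle of the lid's hinge axis, along the back top edge of the box: 160 mm behind ledge_edge, 122 mm above the bench. The axes turn with the lid: y is the hinge axis, -x runs along the lid's underside to its front edge.
- lid_front (a point): Middle of the lid's front edge, at its underside, 140 mm from the hinge axis. The lid is a flat steel plate 160 (y) x 140 x 6 mm, flush with the front wall and both sides of the box. Axes as lid_hinge.
- lid (a joint): Opening angle of the lid in rad: 0 shut, 1.7 (97 degrees) at its stop, growing as the front edge rises. The hinge is very stiff: a steady friction of 1.2 N m, about 11 N at the front edge all the way (the lid weighs 0.35 kg), and the lid stays wherever it is left.
- scraper_center (a point): Loose paint scraper, 200 mm long: centre of its wooden handle, half-way up. The handle is a bar 110 mm long (x), 28 mm wide (y) and 24 mm thick (z). x points to the blade's edge, z up as it lies. The stiff flat blade is 44 mm wide and 2.5 mm thick, lies at half the handle's thickness and stands out 90 mm past the handle (from x = 55 to x = 145 mm). It weighs about 0.14 kg.
- scraper_tip (a point): Middle of the scraper blade's straight front edge, 145 mm from scraper_center; axes as scraper_center.
- mat: Cork mat fixed to the bench, 250 mm (x) by 150 mm (y), 4 mm thick; origin at the centre of its underside.
- rule: Bystander: folded wooden rule, 200 x 30 x 16 mm, lying; origin at the centre of its underside.
- hammer: Bystander: hammer lying on the bench, head to +x; origin under it.
- glue: Bystander: white glue bottle, 64 mm across, 170 mm tall; origin at the centre of its underside.
- jar: Bystander: glass jar, 68 mm across, 80 mm tall; origin at the centre of its underside.
- driver: Bystander: screwdriver lying on the bench; origin under it.
There are look-alikes about, which are no part of the job. What is shaped like the part that bears scraper_center but pink or purple is not meant.

How it is judged:
By the outcome, as a careful person would: the job done as asked, in the order asked, and still so for the second after the job is handed in, with the robot touching nothing.
It also fails if it takes over 64 s, if anything falls off the work surface, if the arm or the gripper's body presses on something with over 40 N, if the wrist force passes 120 N, or if a joint passes its speed limit or range.

### The arm

A 6-joint arm with a two-finger parallel gripper is mounted at the origin on the work surface. World frame = base frame: x ahead of the robot, y to its left, z up, the work surface at z = 0. Lengths are in m, angles in degrees, forces in N, time in s.
With the tool pointing down it reaches from about 0.3 to 0.875 m from the base axis. Payload 6.4 kg.
Tool frame: the origin (TCP) lies at the very end of the fingers, on their centre line; the grasp point (between the pads) lies 19 mm behind it (arm.grip_depth is the distance from the TCP to the grasp point, in m); y points along the fingers, x is the direction in which the jaws open and shut, and the axes are right-handed (so a half turn about y gives the same grasp; the last joint's range is limited). The gripper opens to 88 mm and grips with 3 to 60 N. Pads are 18 mm wide; open, the fingers measure 123 mm over their backs; the gripper's body (75 mm by 187 mm) begins 45 mm behind the grasp point.
Start: joints at [-87.966, 10.359, 92.074, -0, 77.567, -11.82], TCP at [0.138, -0.558, 0.239] pointing down, gripper open.
Joint ranges: [-171.53, 171.53], [-51.25, 118.39], [17.06, 147.69], [-65.23, 245.23], [0, 150.52], [-178.68, 178.68]. Speed limits (degrees/s): [147.25, 147.25, 172.46, 180, 180, 180].

### API

Orientations are given as [roll, pitch, yaw] about the fixed x, y, z axes, in that order (R = Rz(yaw) Ry(pitch) Rx(roll)).
In Python, from station import arm, hand, cams, ticket gives the robot as it stands. Calls block until the motion is done:
- arm.move_ptp(position, orientation): joint-space move of the TCP to a pose.
- arm.move_linear(position, ori=None, rate=0.15): straight line of the TCP; ori=None keeps the orientation; rate is the mean speed in m/s.
- arm.move_joints(angles): joint-space move.
- hand.command_gripper(opening, newtons=None): finger opening in m; newtons is the grip in N (None keeps the last); returns when the fingers have stopped.
- arm.dwell(seconds).
- arm.solve_ik(position, orientation): joint angles nearest the present ones, or None.
- cams.capture(name): name is "scene" or "side" or "wrist"; returns a dict with "pixels" (384x512x3 uint8, blue, green, red), "mtx" (3x3 intrinsics, pixels), "camera_from_world" (4x4, takes a point from world to camera coordinates); the wrist camera has in their place "hand_eye" (4x4, takes a point from camera to tool coordinates, whose origin is the TCP and whose axes are the tool frame's). Camera axes: x right, y down, z forward; pixel columns grow to the right and rows downward; lengths in m; the calibration is good to about 2 mm. A picture is of the moment at which its call begins: read the wrist's pose just before it. There is no depth.
A pose or a line that the arm cannot do raises arm.Unreachable and nothing moves.
- ticket.finish_job(): hands the job in, once; it reports no verdict.
Readings, each from a call of its own:
- arm.current_t(): time.
- arm.current_joints(): joint angles.
- arm.current_qvel(): joint speeds.
- arm.current_joint_torque(): joint torques, N m.
- arm.current_position(): TCP position.
- arm.current_tcp_rot(): TCP orientation.
- arm.current_wrist_force(): force on the tool from outside, world axes, zero at the start.
- arm.current_wrist_torque(): the same for the moment, N m.
- arm.current_opening(): finger opening in m.
Only numpy, scipy, OpenCV 4.12 (cv2) and the standard library are available. Lean on these libraries where they do the work, as an engineer would, in place of code of your own. Each camera call takes 0.05 s, during which the arm holds its last target.

## Working session

There is one attempt and no reset: what is moved stays moved. The work goes in short steps, each a Python script; the robot and the scene stay as the last script left them, time stands still between calls to the robot, and variables do not carry over. Pictures are saved under pics/ and viewed, and the job is handed in when it is done.

```bash
ls; mkdir -p pics
python3 - <<'E'
from station import arm, hand, cams, ticket
import cv2
print(arm.current_t(), arm.current_position(), arm.current_tcp_rot(), arm.current_opening(), arm.grip_depth)
for n in ["scene","side","wrist"]:
    c=cams.capture(n); cv2.imwrite(f"pics/{n}0.png",c["pixels"])
    print(n,c["mtx"],c.get("camera_from_world",c.get("hand_eye")))
E
```

```text
pics
0.0 [ 0.13766333 -0.5577371   0.2378234 ] [-89.97988274   0.09526597 -76.14706544] 0.08796991108422043 0.0187
scene [[421.4072751    0.         258.19852702]
 [  0.         421.4072751  191.51736756]
 [  0.           0.           1.        ]] [[ 0.79357727  0.60844402 -0.00556642 -0.42531857]
 [ 0.49759903 -0.65421579 -0.56955851 -0.192764  ]
 [-0.35018611  0.44921885 -0.82193194  1.65388737]
 [ 0.          0.          0.          1.        ]]
side [[377.08695856   0.         259.26565512]
 [  0.         377.08695856 187.20146889]
 [  0.           0.           1.        ]] [[-0.96789044 -0.25132254  0.00500752  0.49583306]
 [-0.19782287  0.74925994 -0.63204087  0.13536622]
 [ 0.15509418 -0.61273692 -0.77491888  1.17603482]
 [ 0.          0.          0.          1.        ]]
wrist [[320.17016516   0.         256.45848634]
 [  0.         320.17016516 192.52605607]
 [  0.           0.           1.        ]] [[ 9.99999438e-01 -1.05956828e-03  2.14030836e-05 -3.31524537e-04]
 [-3.52116685e-04 -3.13136788e-01  9.49707970e-01 -1.45421058e-01]
 [-9.99578349e-04 -9.49707444e-01 -3.13136986e-01  8.12128922e-02]
 [ 0.00000000e+00  0.00000000e+00  0.00000000e+00  1.00000000e+00]]
```

View pics/scene0.png

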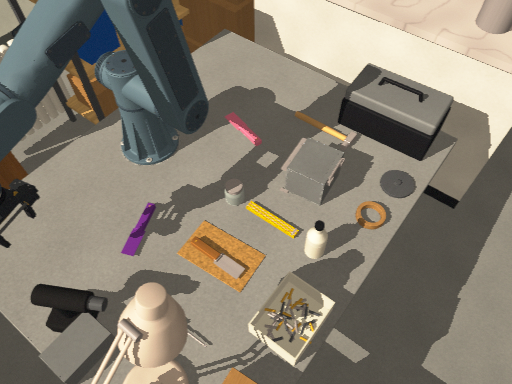

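View pics/side0.png

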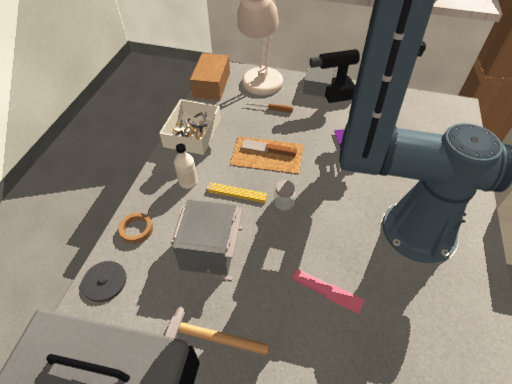

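View pics/wrist0.png

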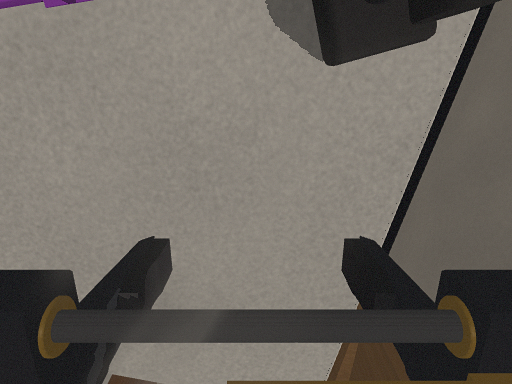

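The mat with the brown-handled scraper is at scene (222,256) and side (268,150). The pink (243,129) and purple (140,229) look-alikes are ruled out by colour. I'll enlarge the scraper and the box.

Run:
```python
import cv2,numpy as np
a=cv2.imread("pics/scene0.png");b=cv2.imread("pics/side0.png")
f=lambda i,x,y,w,h:cv2.resize(i[y:y+h,x:x+w],(400,300),interpolation=cv2.INTER_CUBIC)
cv2.imwrite("pics/crop0.png",np.vstack([np.hstack([f(a,170,212,104,78),f(b,222,125,90,67)]),np.hstack([f(a,266,125,100,75),f(b,150,190,120,90)])]))
```

```text
(no output)
```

View pics/crop0.png

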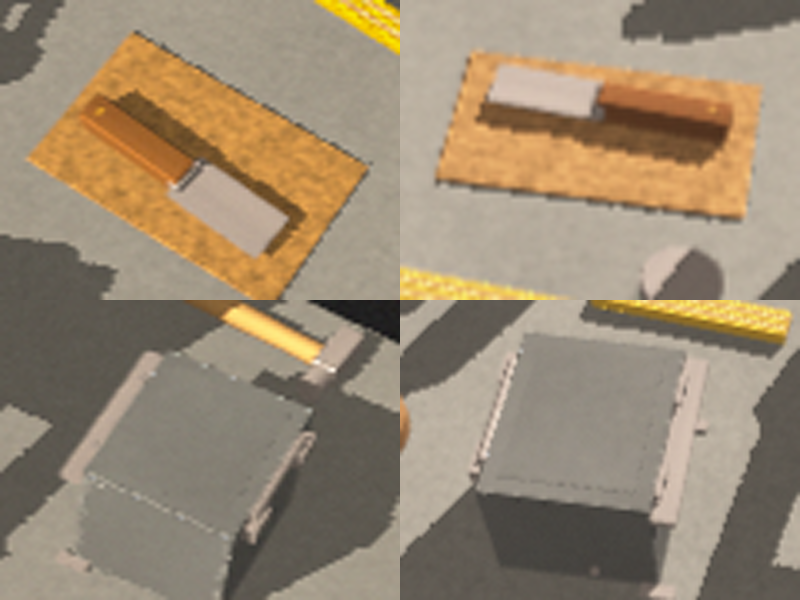

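```bash
cat > h.py <<'E'
import numpy as np, cv2
from scipy.spatial.transform import Rotation as R
CAL={"scene":(np.array([[421.4072751,0,258.19852702],[0,421.4072751,191.51736756],[0,0,1]]),np.array([[0.79357727,0.60844402,-0.00556642,-0.42531857],[0.49759903,-0.65421579,-0.56955851,-0.192764],[-0.35018611,0.44921885,-0.82193194,1.65388737],[0,0,0,1]])),
"side":(np.array([[377.08695856,0,259.26565512],[0,377.08695856,187.20146889],[0,0,1]]),np.array([[-0.96789044,-0.25132254,0.00500752,0.49583306],[-0.19782287,0.74925994,-0.63204087,0.13536622],[0.15509418,-0.61273692,-0.77491888,1.17603482],[0,0,0,1]]))}
def ray(K,T,z,u,v):
    W=np.linalg.inv(T); d=W[:3,:3]@np.linalg.solve(K,[u,v,1.]); o=W[:3,3]
    return o+d*(z-o[2])/d[2]
def onplane(cam,u,v,z): return ray(*CAL[cam],z,u,v)
def proj(K,T,p):
    c=T[:3,:3]@np.asarray(p)+T[:3,3]; q=K@c; return q[:2]/q[2]
def Rm(rpy): return R.from_euler('xyz',rpy,degrees=True)
def wristT(pos,rpy,he):
    W=np.eye(4);W[:3,:3]=Rm(rpy).as_matrix();W[:3,3]=pos
    return np.linalg.inv(W@he)
def rpy_of(xax,yax):  # tool x (jaw), y (along fingers)
    x=np.array(xax,float);y=np.array(yax,float);y/=np.linalg.norm(y);x-=y*(x@y);x/=np.linalg.norm(x)
    return R.from_matrix(np.c_[x,y,np.cross(x,y)]).as_euler('xyz',degrees=True)
E
python3 - <<'E'
from h import *
np.set_printoptions(precision=4,suppress=True)
P={}
P['sc']=[onplane('scene',266+x/4,125+(y-300)/4,.128) for x,y in [(88,475),(158,355),(312,410),(243,540)]]
P['si']=[onplane('side',150+(x-400)/3.3333,190+(y-300)/3.3333,.128) for x,y in [(650,512),(478,490),(523,335),(688,352)]]
for k in P:
    for p in P[k]: print(k,p)
    print('c',np.mean(P[k],0))
s=400/104
for n,x,y,z in [('tip1',290,210,.017),('tip2',262,255,.017),('hb1',97,97,.028),('hb2',80,122,.028),('hf1',203,158,.028),('hf2',175,187,.028)]: print(n,onplane('scene',170+x/s,212+y/s,z))
s=400/90
for n,x,y,z in [('tip1',496-400,66,.017),('tip2',489-400,103,.017),('hb1',733-400,98,.028),('hb2',728-400,122,.028),('hf1',603-400,85,.028),('hf2',598-400,108,.028)]: print('side',n,onplane('side',222+x/s,125+y/s,z))
s=400/104
for x,y in [(135,32),(368,168),(275,300),(28,160)]: print('mat',onplane('scene',170+x/s,212+y/s,.004))
E
```

```text
sc [0.5588 0.1357 0.128 ]
sc [0.5308 0.2828 0.128 ]
sc [0.6716 0.3104 0.128 ]
sc [0.698  0.1574 0.128 ]
c [0.6148 0.2216 0.128 ]
si [0.5277 0.2963 0.128 ]
si [0.6645 0.312  0.128 ]
si [0.6867 0.1597 0.128 ]
si [0.5437 0.1409 0.128 ]
c [0.6057 0.2272 0.128 ]
tip1 [ 0.632  -0.1916  0.017 ]
tip2 [ 0.6385 -0.2362  0.017 ]
hb1 [ 0.4398 -0.2135  0.028 ]
hb2 [ 0.4445 -0.2399  0.028 ]
hf1 [ 0.5487 -0.2026  0.028 ]
hf2 [ 0.5475 -0.2367  0.028 ]
side tip1 [ 0.6336 -0.2345  0.017 ]
side tip2 [ 0.627 -0.191  0.017]
side hb1 [ 0.4329 -0.237   0.028 ]
side hb2 [ 0.4316 -0.2091  0.028 ]
side hf1 [ 0.539  -0.2244  0.028 ]
side hf2 [ 0.5366 -0.1976  0.028 ]
mat [ 0.4111 -0.1364  0.004 ]
mat [ 0.6565 -0.1172  0.004 ]
mat [ 0.6671 -0.2558  0.004 ]
mat [ 0.4228 -0.286   0.004 ]
```

The scraper on the mat at (218,257) is brown and metal and lies at z=0.028 with an axis of about 200 mm, so it fits the description. The box ledge faces the robot, with box yaw about 8°. Next I'll check IK for a look at the slot.

Run:
```python
from h import *
from station import arm
np.set_printoptions(precision=1,suppress=True)
yw=np.radians(8); X=np.array([np.cos(yw),np.sin(yw),0]);Y=np.array([-np.sin(yw),np.cos(yw),0]);Z=np.array([0,0,1.])
slot=np.array([.54,.212,.115]); led=slot-.02*X
he=np.array([[1,0,0,0],[0,-.3131,.9497,-.1454],[0,-.9497,-.3131,.0812],[0,0,0,1]])
for s in (1,-1):
  for a in (90,70,50,30,10):
    c,sn=np.cos(np.radians(a)),np.sin(np.radians(a))
    y=c*X-sn*Z; rp=rpy_of(s*Y,y); M=Rm(rp).as_matrix()
    cz=M@he[:3,2]; cp=slot-.24*cz; tcp=cp-M@he[:3,3]
    q=arm.solve_ik(tcp,rp)
    # lever pose: grip 90 behind ledge, angle t=90-a
    t=np.radians(90-a); bx=np.cos(t)*X+np.sin(t)*Z; g=led-.09*bx+.01*(-y)
    q2=arm.solve_ik(g+.0187*y,rp)
    # open pose
    print(s,a,tcp*1000,'camdir dep',np.degrees(np.arcsin(-cz[2])),q,'lever',q2)
print(arm.current_t())
```

```text
1 90 [546.  212.8 197.5] camdir dep 71.75015986891007 [  9.7  14.   92.7  -0.   73.3 -88.3] lever [ 10.1   7.3 112.6  -0.   60.1 -87.9]
1 70 [517.7 208.9 194.6] camdir dep 51.75209571978821 [ 10.2  -1.3 112.3  -1.   49.  -87.3] lever [ 10.7   1.  126.8  -1.7  32.2 -86. ]
1 50 [492.1 205.3 182.1] camdir dep 31.75280862237104 [ 11.  -11.6 130.3  -5.4  21.4 -82.7] lever [ 11.4   5.6 136.9 221.5   3.3  51.2]
1 30 [472.2 202.5 161.5] camdir dep 11.75325940283858 [ 12.2  -7.8 143.9 193.   16.5  79.7] lever [ 12.   26.  138.6 185.   44.7  88.5]
1 10 [460.6 200.8 135.3] camdir dep -8.246353282730945 [ 13.3  24.9 145.2 185.6  70.1  89. ] lever [ 12.1  50.7 130.9 184.1  81.6  90.1]
-1 90 [534.  211.2 197.5] camdir dep 71.75015986891006 [ 9.7 12.5 94.5 -0.  73.  91.7] lever [ 10.1   7.3 112.6  -0.   60.1  92.1]
-1 70 [506.4 207.3 190.5] camdir dep 88.21103020437234 [ 10.3  -2.4 113.9  -1.   48.5  92.8] lever [ 10.7   1.  126.8  -1.7  32.2  94. ]
-1 50 [482.9 204.  174.3] camdir dep 68.24376274079134 [ 11.1 -12.  131.7  -5.8  20.5  97.8] lever [  11.4    5.6  136.9  221.5    3.3 -128.8]
-1 30 [466.2 201.6 151. ] camdir dep 48.24528313350938 [ 12.3  -6.1 144.7 191.7  18.9 -98.9] lever [ 12.   26.  138.6 185.   44.7 -91.5]
-1 10 [458.5 200.5 123.4] camdir dep 28.24592283212339 [ 13.4  28.5 144.5 185.5  73.  -90.7] lever [ 12.1  50.7 130.9 184.1  81.6 -89.9]
0.15
```

```bash
cat >> h.py <<'E'
def frame(yaw):
    a=np.radians(yaw);return np.array([np.cos(a),np.sin(a),0]),np.array([-np.sin(a),np.cos(a),0]),np.array([0,0,1.])
def tilt(a,yaw,s=1):
    X,Y,Z=frame(yaw);a=np.radians(a);y=np.cos(a)*X-np.sin(a)*Z
    return rpy_of(s*Y,y),y
def snap(name,fn):
    from station import arm,cams
    import pickle
    p,r=arm.current_position(),arm.current_tcp_rot(); c=cams.capture(name)
    cv2.imwrite(f"pics/{fn}.png",c["pixels"])
    T=wristT(p,r,c["hand_eye"]) if name=="wrist" else c["camera_from_world"]
    pickle.dump((c["mtx"],T),open(f"pics/{fn}.pkl","wb"));return c["pixels"],c["mtx"],T
def load(fn):
    import pickle
    return pickle.load(open(f"pics/{fn}.pkl","rb"))
E
python3 - <<'E'
from h import *
from station import arm,hand,cams
rp,y=tilt(56,8)
arm.move_ptp([.500,.2065,.187],rp)
print(arm.current_t())
snap("wrist","w1")
E
```

```text
3.1083
```

View pics/w1.png

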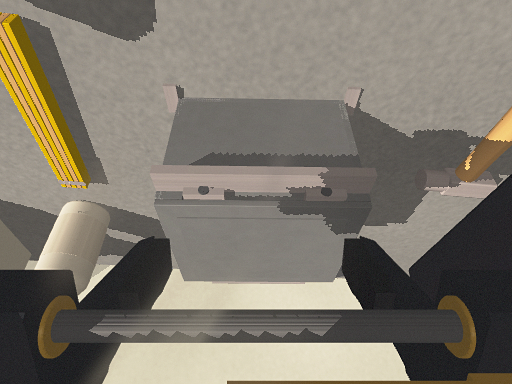

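Run:
```python
import cv2
a=cv2.imread("pics/w1.png")
c=cv2.rotate(a[155:215,140:385],cv2.ROTATE_180)
cv2.imwrite("pics/w1c.png",cv2.resize(c,(784,192),interpolation=cv2.INTER_CUBIC))
```

```text
(no output)
```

View pics/w1c.png

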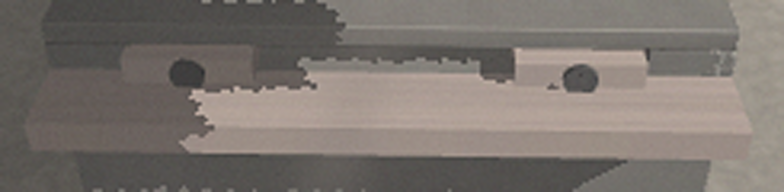

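Run:
```python
from h import *
np.set_printoptions(precision=4,suppress=True)
K,T=load("w1")
f=lambda x,y,z:ray(K,T,z,384.5-x/3.2,214.5-y/3.2)
for n,x,y,z in [('ledgeL',25,128,.115),('ledgeR',752,130,.115),('lidfrontbotL',44,44,.122),('lidfrontbotR',738,47,.122),('lidtopL',50,29,.128),('lidtopR',735,28,.128),('stopLin_base',253,83,.115),('stopRin_base',514,81,.115),('stopLo_base',120,81,.115),('stopRo_base',646,86,.115)]: print(n,f(x,y,z))
# far lid corners in full image
for u,v in [(184,281),(344,282)]: print('far',ray(K,T,.128,u,v))
```

```text
ledgeL [0.5084 0.292  0.115 ]
ledgeR [0.5296 0.1349 0.115 ]
lidfrontbotL [0.5296 0.2953 0.122 ]
lidfrontbotR [0.5504 0.1369 0.122 ]
lidtopL [0.5276 0.2916 0.128 ]
lidtopR [0.5492 0.1388 0.128 ]
stopLin_base [0.5306 0.2467 0.115 ]
stopRin_base [0.5396 0.1872 0.115 ]
stopLo_base [0.5271 0.2773 0.115 ]
stopRo_base [0.542  0.1571 0.115 ]
far [0.6858 0.1542 0.128 ]
far [0.665  0.3231 0.128 ]
```

Run:
```python
from h import *
from station import arm,hand,cams
rp,y=tilt(90,3.5)
arm.move_ptp([.457,-.2235,.17],rp)
print(arm.current_t(),arm.current_position())
snap("wrist","w2")
```

```text
4.7417 [ 0.45715668 -0.22256638  0.16986193]
```

View pics/w2.png

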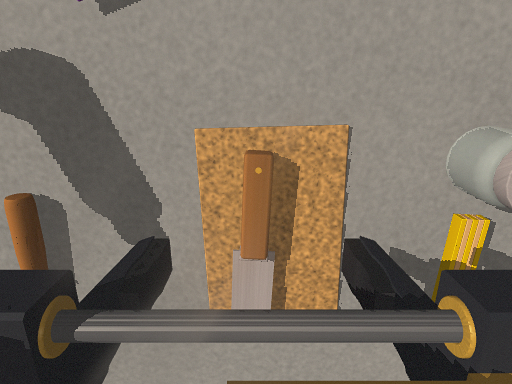

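The wrist view shows the brown-handled scraper on the mat. The handle runs from (259,151) to (255,258), and the blade is below it.

Run:
```python
from h import *
np.set_printoptions(precision=4,suppress=True)
K,T=load("w2"); a=cv2.imread("pics/w2.png")
h=cv2.cvtColor(a,cv2.COLOR_BGR2HSV)
m=((h[...,0]<14)&(h[...,1]>120)&(h[...,2]>80)).astype(np.uint8); m[:,:225]=0;m[:,290:]=0;m[:145]=0;m[275:]=0
m=cv2.morphologyEx(m,cv2.MORPH_OPEN,np.ones((5,5)))
c=max(cv2.findContours(m,0,1)[0],key=cv2.contourArea); print(cv2.boundingRect(c))
for v in (165,190,215,240,252):
    xs=np.where(m[v])[0]; print(v,xs.min(),xs.max(),ray(K,T,.028,xs.min(),v),ray(K,T,.028,xs.max()+1,v))
for u,v in [(259,151),(255,258)]: print(ray(K,T,.028,u,v))
for u,v in [(195,129),(350,125)]: print('mat',ray(K,T,.004,u,v))
for u,v in [(233,252),(274,252)]: print('blade',ray(K,T,.017,u,v))
```

```text
Traceback (most recent call last):
ValueError: max() iterable argument is empty
```

Run:
```python
from h import *
np.set_printoptions(precision=4,suppress=True)
K,T=load("w2"); a=cv2.imread("pics/w2.png")
h=cv2.cvtColor(a,cv2.COLOR_BGR2HSV); print(h[200,235:290:3].tolist())
for u,v in [(246,165),(273,165),(243,240),(269,240),(259,151),(255,258)]: print(u,v,ray(K,T,.028,u,v))
for u,v in [(195,129),(350,125),(202,250),(344,250)]: print('mat',ray(K,T,.004,u,v))
for u,v in [(233,252),(274,252)]: print('blade',ray(K,T,.017,u,v))
```

```text
[[16, 149, 178], [16, 146, 162], [17, 149, 178], [14, 168, 173], [14, 164, 151], [14, 158, 152], [14, 159, 146], [14, 166, 143], [14, 161, 141], [13, 158, 139], [14, 163, 141], [14, 156, 126], [16, 152, 104], [15, 143, 118], [16, 140, 106], [16, 137, 95], [15, 136, 107], [15, 139, 110], [16, 138, 109]]
246 165 [ 0.4439 -0.2329  0.028 ]
273 165 [ 0.4424 -0.2081  0.028 ]
243 240 [ 0.5202 -0.232   0.028 ]
269 240 [ 0.5187 -0.2062  0.028 ]
259 151 [ 0.4303 -0.2218  0.028 ]
255 258 [ 0.5396 -0.2189  0.028 ]
mat [ 0.4173 -0.284   0.004 ]
mat [ 0.4044 -0.136   0.004 ]
mat [ 0.547  -0.2763  0.004 ]
mat [ 0.5376 -0.1222  0.004 ]
blade [ 0.5402 -0.2419  0.017 ]
blade [ 0.5376 -0.1992  0.017 ]
```

Run:
```python
from h import *
from station import arm,hand,cams
rp,y=tilt(90,2.2)
arm.move_ptp([.455,-.2208,.06],rp)
arm.move_linear([.455,-.2208,.0065],rate=.1)
print(arm.current_t(),arm.current_position(),arm.current_wrist_force())
hand.command_gripper(.02,55)
print(arm.current_t(),arm.current_opening(),arm.current_position())
arm.move_linear([.455,-.2208,.16],rate=.25)
print(arm.current_t(),arm.current_position(),arm.current_wrist_force(),arm.current_wrist_torque())
snap("wrist","w3");snap("side","s3");snap("scene","c3")
```

```text
5.9917 [ 0.45556378 -0.22125242  0.00720305] [ 0.7630618   0.09268034 -0.91090877]
6.9333 0.027184841755276093 [ 0.45498845 -0.22082817  0.00648064]
7.7 [ 0.45414905 -0.22013257  0.15865725] [ 0.97434727  1.14325685 -2.38097944] [ 0.0551988  -0.05682847 -0.02808963]
```

Run:
```python
import cv2,numpy as np
a=cv2.imread("pics/w3.png");b=cv2.imread("pics/s3.png");c=cv2.imread("pics/c3.png")
f=lambda i,x,y,w,h:cv2.resize(i[y:y+h,x:x+w],(400,300),interpolation=cv2.INTER_CUBIC)
cv2.imwrite("pics/crop3.png",np.vstack([np.hstack([f(a,0,0,512,384),f(b,200,60,160,120)]),np.hstack([f(c,140,160,160,120),f(a,190,130,160,120)])]))
```

```text
(no output)
```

View pics/crop3.png

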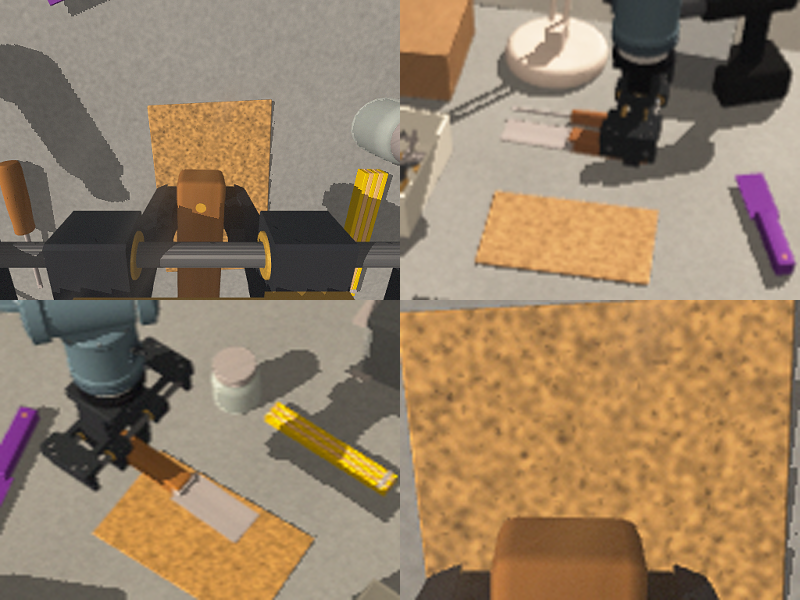

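```bash
cat >> h.py <<'E'
def tri(obs):
    A=[]
    for K,T,u,v in obs:
        P=K@T[:3]; A+= [u*P[2]-P[0],v*P[2]-P[1]]
    X=np.linalg.svd(np.array(A))[2][-1]; return X[:3]/X[3]
E
python3 - <<'E'
from h import *
np.set_printoptions(precision=4,suppress=True)
S=load("s3");C=load("c3")
o=lambda s,c:tri([(*S,200+(s[0]-400)*.4,60+s[1]*.4),(*C,140+c[0]*.4,160+(c[1]-300)*.4)])
t1=o((503,122),(237,542));t2=o((500,145),(258,512));b1=o((572,150),(194,477))
print(t1,t2,(t1+t2)/2)
for p in [[.629,-.2135,.1685]]:
  print(proj(*S,p),proj(*C,p))
E
```

```text
[ 0.6361 -0.2352  0.1624] [ 0.629  -0.1905  0.1595] [ 0.6325 -0.2128  0.161 ]
[241.9574 111.5581] [238.1689 249.1228]
```

Run:
```python
from h import *
from station import arm
np.set_printoptions(precision=4,suppress=True)
print('glue',onplane('scene',316,240,.08),'jar',onplane('scene',234,192,.04),onplane('side',285,195,.04))
X,Y,Z=frame(7.6); L0=np.array([.520,.215,.115])
p0=np.array([.454,-.22,.159]);rp0=tilt(90,2.2)[0]
pm=np.array([.385,-.0,.215]);rpm=tilt(90,5)[0]
p1=L0-.168*X; p1[2]=.14
q0=arm.solve_ik(p0,rp0);qm=arm.solve_ik(pm,rpm);q1=arm.solve_ik(p1,tilt(90,7.6)[0])
print(p1,q0,qm,q1)
```

```text
glue [ 0.7707 -0.0092  0.08  ] jar [ 0.4324 -0.0032  0.04  ] [ 0.4272 -0.0007  0.04  ]
[0.3535 0.1928 0.14  ] [ -39.3572    6.4815  106.3352    0.       67.1832 -131.5572] [ -17.8168  -14.5981  119.0239   -0.       75.5742 -112.8168] [ 11.5951  -5.6343 121.0459  -0.      64.5884 -86.0049]
```

```bash
python3 - <<'E'
from h import *
from station import arm,hand,cams
np.set_printoptions(precision=4,suppress=True)
X,Y,Z=frame(7.6); L0=np.array([.520,.215,.115])
rp=tilt(90,7.6)[0]; p1=L0-.168*X; p1[2]=.165
arm.move_ptp(p1,rp); print(arm.current_t(),arm.current_position())
p1[2]=.135; arm.move_linear(p1,rate=.1)
print(arm.current_t(),arm.current_position(),arm.current_wrist_force(),arm.current_wrist_torque())
snap("side","s4");snap("scene","c4")
E
python3 - <<'E'
import cv2,numpy as np
b=cv2.imread("pics/s4.png");c=cv2.imread("pics/c4.png")
f=lambda i,x,y,w,h:cv2.resize(i[y:y+h,x:x+w],(400,300),interpolation=cv2.INTER_CUBIC)
cv2.imwrite("pics/crop4.png",np.vstack([np.hstack([f(b,180,180,160,120),f(b,210,195,60,45)]),np.hstack([f(c,200,90,160,120),f(c,260,130,60,45)])]))
E
```

```text
9.4167 [0.3541 0.1923 0.1651]
9.8667 [0.3536 0.1924 0.1349] [ 0.7289 -0.6192 -1.3584] [ 0.0753 -0.061  -0.0131]
```

View pics/crop4.png

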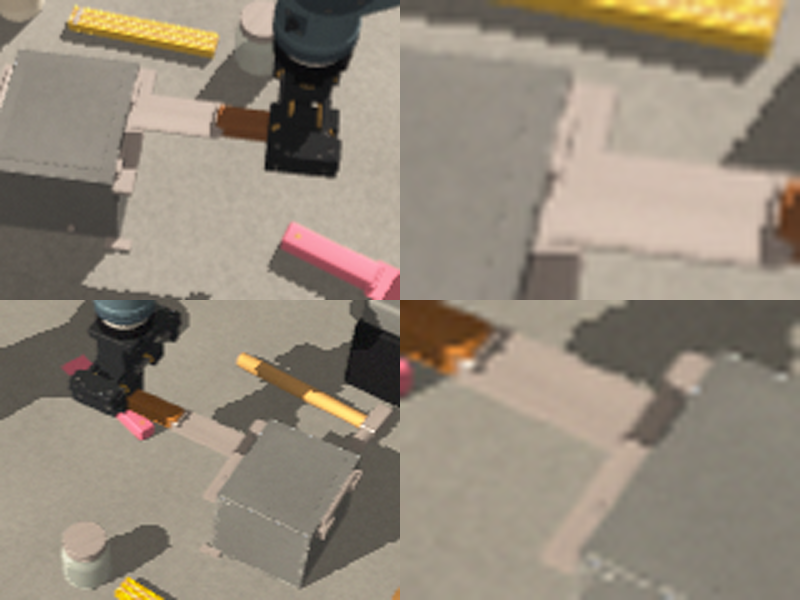

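Run:
```python
from h import *
np.set_printoptions(precision=4,suppress=True)
S=load("s4");C=load("c4")
k=60/400
s=lambda x,y:(210+(x-400)*k,195+y*k); c=lambda x,y:(260+x*k,130+(y-300)*k)
t_n=tri([(*S,*s(570,158)),(*C,*c(625,443-0))]) if 0 else None
far=tri([(*S,*s(548,248)),(*C,*c(655,400))])   # +y corner
near=tri([(*S,*s(572,160)),(*C,*c(628,441))])
print(far,near,(far+near)/2)
X,Y,Z=frame(7.6);p=np.array([.3536,.1924,.1349])+.176*X+.01*Z
for d in (22,-22):
  q=p+d/1000*Y;print(q,(proj(*S,q)-[210,195])/k+[400,0],(proj(*C,q)-[260,130])/k+[0,300])
```

```text
[0.6291 0.2977 0.1837] [0.6322 0.2613 0.1899] [0.6306 0.2795 0.1868]
[0.5251 0.2375 0.1449] [548.8655 244.3316] [248.4122 383.7092]
[0.531  0.1939 0.1449] [566.7342 153.5802] [209.4524 440.281 ]
```

Run:
```python
from h import *
np.set_printoptions(precision=4,suppress=True)
S=load("s4");C=load("c4")
k=60/400
s=lambda x,y:(210+(x-400)*k,195+y*k); c=lambda x,y:(260+(x-400)*k,130+(y-300)*k)
far=tri([(*S,*s(548,248)),(*C,*c(655,400))])
near=tri([(*S,*s(572,160)),(*C,*c(628,441))])
print(far,near,(far+near)/2)
```

```text
[0.529  0.2356 0.137 ] [0.5337 0.1984 0.1436] [0.5313 0.217  0.1403]
```

Run:
```python
from h import *
from station import arm,hand,cams
np.set_printoptions(precision=4,suppress=True)
p=np.array(arm.current_position()); X,Y,Z=frame(7.6); L0=np.array([.520,.215,.115])
p=L0-.170*X; p[2]=.1165; arm.move_linear(p,rate=.1)
f0=np.array(arm.current_wrist_force()); t0=np.array(arm.current_wrist_torque()); print(arm.current_t(),arm.current_position(),f0,t0)
for i in range(14):
    p[2]-=.001; arm.move_linear(p,rate=.02)
    f=np.array(arm.current_wrist_force())-f0;t=np.array(arm.current_wrist_torque())-t0
    print(round(arm.current_t(),2),arm.current_position()[2],f,t)
    if f[2]>2.5: break
```

```text
10.3 [0.3512 0.1925 0.1165] [ 0.2071  0.2089 -1.1501] [ 0.005  -0.064  -0.0075]
10.55 0.11599017183609395 [-0.4625 -0.0457 -0.2322] [ 0.0009  0.0242 -0.0028]
10.8 0.1145699138654166 [ 0.2592 -0.2627 -0.5029] [ 0.019  -0.0091  0.0557]
11.05 0.113410816858187 [ 0.2869 -0.1535 -1.0611] [ 0.0538 -0.0402  0.0367]
11.3 0.11240486254353516 [-0.1948 -0.3072 -0.5473] [0.0493 0.0151 0.0494]
11.55 0.1114291230024421 [-0.6751  0.4618 -0.7312] [0.0732 0.0087 0.0031]
11.8 0.11043071664559292 [ 0.5567 -0.5929 -0.4318] [ 0.0408 -0.0735 -0.0028]
12.05 0.10942928269413574 [-0.6235 -0.2345 -1.0673] [0.0288 0.0155 0.0235]
12.3 0.10842627952466662 [-0.5392 -0.4412 -0.7035] [0.0408 0.0318 0.0108]
12.55 0.10741667606064839 [-0.096   0.234  -0.8418] [ 0.0703 -0.0833  0.0599]
12.8 0.10656775572180945 [ 0.5817  0.3776 -0.0193] [ 0.0522 -0.1048 -0.0164]
13.05 0.10561360649919398 [0.9582 0.5954 0.8709] [ 0.0694 -0.2485  0.0462]
13.3 0.10462642720318699 [-0.0883 -0.2776  2.6076] [ 0.0507 -0.3597  0.0609]
```

```bash
python3 - <<'E'
from h import *
from station import arm,hand,cams
np.set_printoptions(precision=4,suppress=True)
X,Y,Z=frame(7.6); L0=np.array([.520,.215,.115])
def go(L,z,rate):
    p=L0-(.176-L)*X; p[2]=z; arm.move_linear(p,rate=rate)
    print(L,round(arm.current_t(),2),arm.current_position(),np.array(arm.current_wrist_force()),np.array(arm.current_wrist_torque()))
go(.006,.1085,.05)
for L in (.012,.018,.024,.030,.037,.045,.055,.066):
    go(L,.1085,.05)
    if abs(arm.current_wrist_force()[0])>8: print('stop');break
snap("side","s5");snap("scene","c5")
E
python3 - <<'E'
import cv2,numpy as np
b=cv2.imread("pics/s5.png");c=cv2.imread("pics/c5.png")
f=lambda i,x,y,w,h:cv2.resize(i[y:y+h,x:x+w],(400,300),interpolation=cv2.INTER_CUBIC)
cv2.imwrite("pics/crop5.png",np.hstack([f(b,180,190,100,75),f(c,240,120,100,75)]))
E
```

```text
0.006 13.55 [0.3513 0.1925 0.1085] [ 0.2697  0.5804 -1.8654] [ 0.0415 -0.0612  0.0611]
0.012 13.82 [0.3577 0.1933 0.1084] [ 0.1534  0.1619 -1.7769] [ 0.0242 -0.0513  0.007 ]
0.018 14.08 [0.3637 0.1941 0.1085] [ 0.3685  1.2106 -1.7673] [ 0.058   0.0078 -0.006 ]
0.024 14.35 [0.3697 0.1949 0.1086] [ 0.2912  1.0327 -2.1356] [ 0.0633 -0.036  -0.0079]
0.03 14.62 [0.3757 0.1957 0.1086] [-0.473  -0.8362 -2.6246] [ 0.0479 -0.0896 -0.0069]
0.037 14.91 [0.3826 0.1966 0.1085] [-0.2575 -0.2588 -2.3495] [ 0.02   -0.0834  0.0063]
0.045 15.22 [0.3905 0.1977 0.1086] [-0.2647  0.0805 -1.3335] [0.0383 0.0007 0.0204]
0.055 15.57 [0.4004 0.199  0.1085] [ 0.703   0.1952 -1.0636] [ 0.062  -0.0832 -0.0285]
0.066 15.93 [0.4113 0.2005 0.1085] [-0.5395 -0.6797 -1.0693] [ 0.0452 -0.0624  0.0248]
```

View pics/crop5.png

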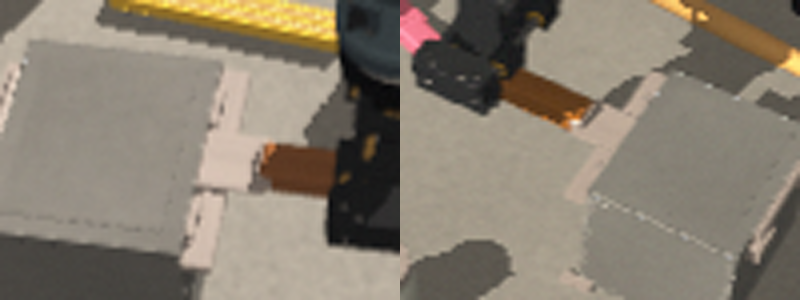

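```bash
cat > lev.py <<'E'
from h import *
L0=np.array([.520,.215,.115]); X,Y,Z=frame(7.6)
def lev(t,L=.066,lift=0.):
    rp,y=tilt(90-t,7.6); r=np.radians(t); bx=np.cos(r)*X+np.sin(r)*Z
    return L0-(.176-L)*bx+.0083*y+lift*Z, rp
E
python3 - <<'E'
from lev import *
from station import arm,hand,cams
np.set_printoptions(precision=3,suppress=True)
q=[arm.solve_ik(*lev(t)) for t in (0,10,20,25,30,34)]
for i in q: print(np.array(i))
for t in (3,6,9,12):
    p,rp=lev(t); arm.move_linear(p,rp,rate=.05)
    print(t,round(arm.current_t(),2),p-arm.current_position(),np.array(arm.current_wrist_force()),np.array(arm.current_wrist_torque()))
snap("side","s6");snap("scene","c6")
E
python3 - <<'E'
import cv2,numpy as np
b=cv2.imread("pics/s6.png");c=cv2.imread("pics/c6.png")
f=lambda i,x,y,w,h:cv2.resize(i[y:y+h,x:x+w],(400,300),interpolation=cv2.INTER_CUBIC)
cv2.imwrite("pics/crop6.png",np.hstack([f(b,170,190,120,90),f(c,230,110,120,90)]))
E
```

```text
[ 11.072   5.144 114.908  -0.     59.948 -86.528]
[ 11.524   1.52  122.237  -0.942  46.27  -85.485]
[ 12.045  -0.008 128.86   -2.93   31.237 -83.316]
[ 12.327   0.309 131.78   -5.1    23.067 -81.02 ]
[ 12.619   1.534 134.349 -10.111  14.428 -75.852]
[ 12.855   3.256 136.096 -23.542   7.367 -62.271]
3 16.33 [ 0.001  0.    -0.   ] [-0.18  -0.107 -0.337] [ 0.086 -0.015 -0.007]
6 16.6 [-0.002 -0.    -0.001] [ 2.883  0.101 -1.562] [ 0.033 -0.313 -0.067]
9 16.87 [-0.001 -0.    -0.001] [ 4.843 -0.45  -0.059] [ 0.016 -0.499 -0.03 ]
12 17.13 [-0.001 -0.    -0.001] [4.328 0.229 1.18 ] [-0.017 -0.508 -0.052]
```

View pics/crop6.png

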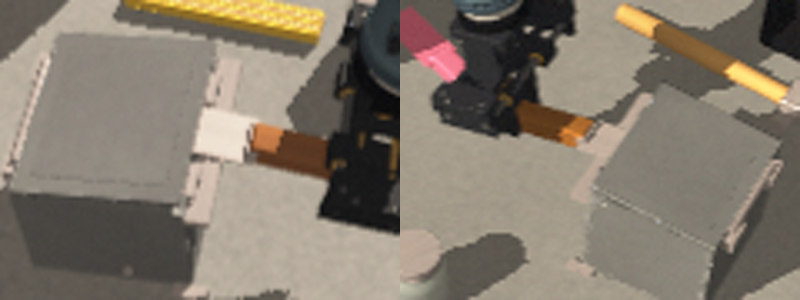

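```bash
python3 - <<'E'
from lev import *
from station import arm,hand,cams
np.set_printoptions(precision=3,suppress=True)
for t in (16,20,24):
    p,rp=lev(t); arm.move_linear(p,rp,rate=.05)
    print(t,round(arm.current_t(),2),p-arm.current_position(),np.array(arm.current_wrist_force()),np.array(arm.current_wrist_torque()))
snap("side","s7");snap("scene","c7")
E
python3 - <<'E'
import cv2,numpy as np
b=cv2.imread("pics/s7.png");c=cv2.imread("pics/c7.png")
f=lambda i,x,y,w,h:cv2.resize(i[y:y+h,x:x+w],(400,300),interpolation=cv2.INTER_CUBIC)
cv2.imwrite("pics/crop7.png",np.hstack([f(b,170,190,120,90),f(c,230,110,120,90)]))
E
```

```text
16 17.53 [-0.001 -0.    -0.001] [5.391 0.165 2.725] [-0.001 -0.682 -0.082]
20 17.83 [-0.001 -0.    -0.001] [3.826 0.346 4.036] [ 0.006 -0.614 -0.07 ]
24 18.13 [-0.001 -0.    -0.   ] [ 4.187 -0.407  4.619] [ 0.042 -0.545 -0.099]
```

View pics/crop7.png

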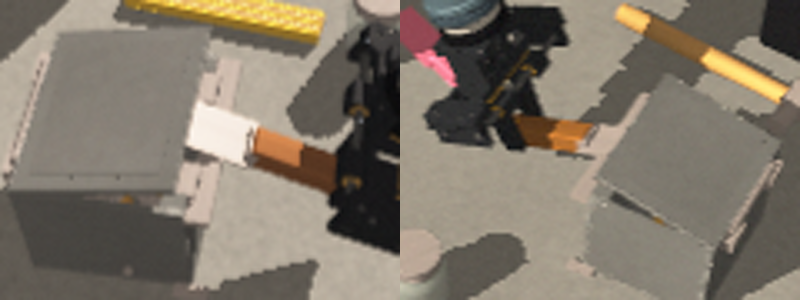

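The lid is lifting: a gap shows in the scene crop at (655,215), and the blade is under the lid. I'll continue.

```bash
python3 - <<'E'
from lev import *
from station import arm,hand,cams
np.set_printoptions(precision=3,suppress=True)
for t in (28,31.5):
    p,rp=lev(t); arm.move_linear(p,rp,rate=.05)
    print(t,round(arm.current_t(),2),p-arm.current_position(),np.array(arm.current_wrist_force()),np.array(arm.current_wrist_torque()))
snap("side","s8");snap("scene","c8")
E
python3 - <<'E'
import cv2,numpy as np
b=cv2.imread("pics/s8.png");c=cv2.imread("pics/c8.png")
f=lambda i,x,y,w,h:cv2.resize(i[y:y+h,x:x+w],(400,300),interpolation=cv2.INTER_CUBIC)
cv2.imwrite("pics/crop8.png",np.hstack([f(b,170,190,120,90),f(c,230,110,120,90)]))
E
```

```text
28 18.53 [0.003 0.    0.002] [-3.043 -0.484 -0.338] [-0.001  0.29  -0.023]
31.5 18.82 [0.002 0.    0.001] [-2.767 -1.76  -1.167] [-0.045  0.378 -0.058]
```

View pics/crop8.png

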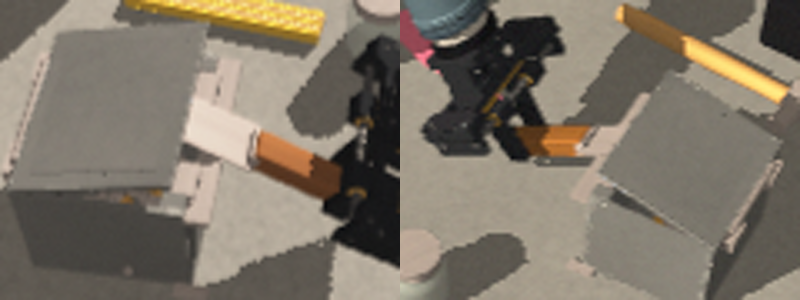

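Run:
```python
from lev import *
from station import arm
np.set_printoptions(precision=4,suppress=True)
S=load("s8");C=load("c8");k=.3
s=lambda x,y:(170+x*k,190+y*k); c=lambda x,y:(230+(x-400)*k,110+y*k)
print(tri([(*S,*s(208,26)),(*C,*c(597,178))]),tri([(*S,*s(176,186)),(*C,*c(668,72))]))
print(arm.current_wrist_force(),arm.current_wrist_torque(),arm.current_position(),arm.current_t())
H=L0+.16*X+.007*Z
for ph in (5,8,11,14,17,20):
    r=np.radians(ph);
    for y in (-.08,.08):
        P=H+y*Y-.14*(np.cos(r)*X-np.sin(r)*Z)+.006*(np.cos(r)*Z+np.sin(r)*X)
        print(ph,y,P,(proj(*S,P)-[170,190])/k,(proj(*C,P)-[230,110])/k+[400,0])
```

```text
[0.5578 0.1376 0.1548] [0.5363 0.2944 0.1593]
[-4.4481 -0.7803 -1.6671] [-0.1234  0.767   0.0838] [0.4298 0.2027 0.0494] 18.9167
5 -0.08 [0.5515 0.1385 0.1402] [212.8028  39.4408] [589.5678 183.1156]
5 0.08 [0.5303 0.2971 0.1402] [178.8332 204.3025] [659.8309  79.8037]
8 -0.08 [0.5526 0.1386 0.1474] [211.0636  34.1454] [590.9482 179.0467]
8 0.08 [0.5314 0.2972 0.1474] [176.7171 199.4022] [661.4364  75.5124]
11 -0.08 [0.5541 0.1388 0.1546] [208.8668  28.8004] [592.6749 175.1322]
11 0.08 [0.5329 0.2974 0.1546] [174.0939 194.4376] [663.374   71.3617]
14 -0.08 [0.556  0.1391 0.1617] [206.2119  23.4212] [594.7479 171.3847]
14 0.08 [0.5348 0.2977 0.1617] [170.9629 189.4227] [665.6428  67.3646]
17 -0.08 [0.5582 0.1394 0.1687] [203.1     18.0237] [597.1664 167.8166]
17 0.08 [0.537  0.298  0.1687] [167.3251 184.3722] [668.241   63.5338]
20 -0.08 [0.5608 0.1397 0.1755] [199.5338  12.6244] [599.9286 164.4402]
20 0.08 [0.5396 0.2983 0.1755] [163.1836 179.3013] [671.1658  59.8822]
```

```bash
python3 - <<'E'
from lev import *
from station import arm,hand,cams
np.set_printoptions(precision=3,suppress=True)
for t,L,l in ((20,.066,.002),(8,.066,.004),(8,.03,.006),(5,-.03,.008)):
    p,rp=lev(t,L,l); arm.move_linear(p,rp,rate=.12)
    print(t,round(arm.current_t(),2),p-arm.current_position(),np.array(arm.current_wrist_force()),np.array(arm.current_wrist_torque()))
snap("side","s9");snap("scene","c9")
E
python3 - <<'E'
import cv2,numpy as np
b=cv2.imread("pics/s9.png");c=cv2.imread("pics/c9.png")
f=lambda i,x,y,w,h:cv2.resize(i[y:y+h,x:x+w],(400,300),interpolation=cv2.INTER_CUBIC)
cv2.imwrite("pics/crop9.png",np.hstack([f(b,180,180,160,120),f(c,190,90,160,120)]))
E
```

```text
20 19.36 [-0.001 -0.    -0.   ] [-0.702 -0.433 -1.778] [-0.016  0.155 -0.031]
8 19.77 [0.001 0.    0.001] [ 0.006 -0.301 -2.828] [0.006 0.038 0.028]
8 20.23 [0.001 0.    0.001] [ 0.446  0.234 -1.064] [ 0.028  0.041 -0.023]
5 20.88 [-0.001 -0.    -0.   ] [-0.455  0.199 -0.966] [ 0.053  0.013 -0.005]
```

View pics/crop9.png

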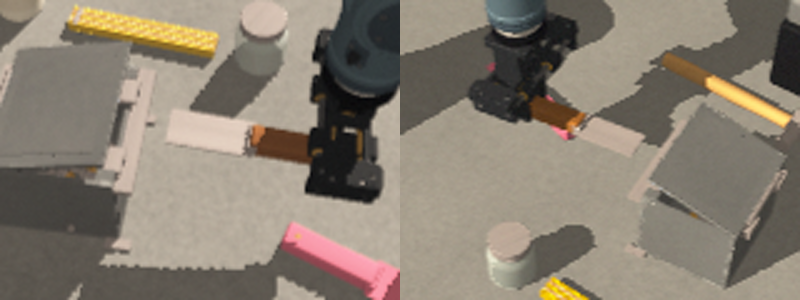

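Run:
```python
from lev import *
np.set_printoptions(precision=4,suppress=True)
S=load("s9");C=load("c9");k=.4
s=lambda x,y:(180+x*k,180+y*k); c=lambda x,y:(190+(x-400)*k,90+y*k)
n=tri([(*S,*s(172,111)),(*C,*c(630,155))]);f=tri([(*S,*s(167,143)),(*C,*c(643,134))])
b1=tri([(*S,*s(254,122)),(*C,*c(574,132))]);b2=tri([(*S,*s(246,153)),(*C,*c(584,114))])
print(n,f,(n+f)/2,b1,b2,(b1+b2)/2)
from station import arm
from h import Rm
p=np.array(arm.current_position());M=Rm(arm.current_tcp_rot()).as_matrix()
xs=np.cross(M[:,1],M[:,0])*1; print('tool fwd',-M[:,2])
print('exp tip',p+.176*-M[:,2]-.0095*M[:,1],'exp base',p+.086*-M[:,2]-.0095*M[:,1],p)
```

```text
[0.4952 0.1887 0.1194] [0.4885 0.2304 0.1208] [0.4918 0.2095 0.1201] [0.405  0.1777 0.1158] [0.3999 0.2153 0.1154] [0.4024 0.1965 0.1156]
tool fwd [0.9874 0.1316 0.0883]
exp tip [0.4912 0.2111 0.1221] exp base [0.4023 0.1993 0.1141] [0.3182 0.1881 0.0971]
```

```bash
python3 - <<'E'
from lev import *
from station import arm,hand,cams
np.set_printoptions(precision=3,suppress=True)
p,rp=lev(5,-.03,.07); arm.move_linear(p,rp,rate=.2)
rp2=tilt(88,4)[0]
arm.move_ptp([.462,-.212,.09],rp2); print(arm.current_t(),arm.current_position())
arm.move_linear([.462,-.212,.02],rate=.12)
for z in (.013,.010,.008,.0068):
    arm.move_linear([.462,-.212,z],rate=.04)
    f=np.array(arm.current_wrist_force());print(round(arm.current_t(),2),arm.current_position(),f)
    if f[2]>2.5: break
hand.command_gripper(.055)
print(arm.current_t(),arm.current_opening())
arm.move_linear([.462,-.212,.12],rate=.25)
print(arm.current_t())
snap("side","s10");snap("scene","c10")
E
python3 - <<'E'
import cv2,numpy as np
b=cv2.imread("pics/s10.png");c=cv2.imread("pics/c10.png")
f=lambda i,x,y,w,h:cv2.resize(i[y:y+h,x:x+w],(400,300),interpolation=cv2.INTER_CUBIC)
cv2.imwrite("pics/crop10.png",np.vstack([np.hstack([f(b,200,100,160,120),f(c,150,190,160,120)]),np.hstack([f(b,0,0,512,384),f(c,0,0,512,384)])]))
E
```

```text
23.025 [ 0.462 -0.211  0.09 ]
24.08 [ 0.462 -0.212  0.013] [ 0.893 -0.978 -2.556]
24.33 [ 0.462 -0.212  0.01 ] [-0.764 -0.345 -1.565]
24.58 [ 0.462 -0.212  0.008] [-0.726  1.185 -1.949]
24.83 [ 0.462 -0.212  0.007] [-0.714 -0.855  1.207]
25.4083 0.05482557734203569
26.0083
```

View pics/crop10.png

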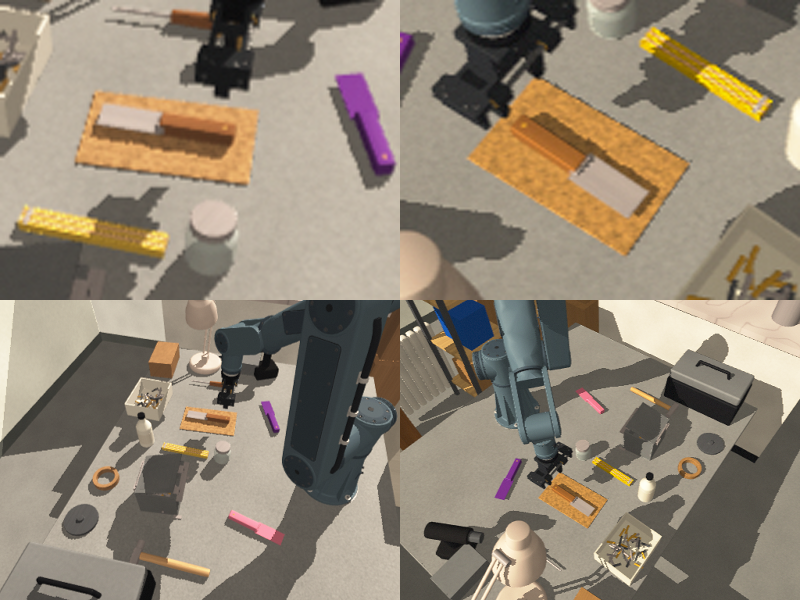

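Scraper is flat on the mat, and the lid stays about 12° open. Next I'll check IK for the swing path.

```bash
cat > sw.py <<'E'
from lev import *
H=L0+.16*X+.007*Z
def Pt(phi,a=58,r=.132,extra=.002,s=1):
    ph,ar=np.radians(phi),np.radians(a)
    d=max(0,(.14-r)*np.tan(np.radians(min(max(a-phi,0),70))))+extra
    u=-r*np.cos(ph)-d*np.sin(ph); z=r*np.sin(ph)-d*np.cos(ph)
    u-=.009*np.sin(ar); z-=.009*np.cos(ar)
    return H+u*X+z*Z, tilt(a,7.6,s)[0]
E
python3 - <<'E'
from sw import *
from station import arm
np.set_printoptions(precision=3,suppress=True)
for a in (58,):
  for phi in (10,20,40,60,80,97,100):
    p,rp=Pt(phi,a); q=arm.solve_ik(p,rp); print(a,phi,p,q if q is None else np.array(q))
p,rp=Pt(10); print(arm.solve_ik(p-.07*X+.04*Z,rp), arm.solve_ik(p-.07*X,rp))
E
```

```text
58 10 [0.54  0.218 0.129] [ 11.366   3.64  120.142  -4.842  24.351 -82.392]
58 20 [0.545 0.218 0.155] [ 11.32    1.459 118.739  -4.211  27.92  -83.121]
58 40 [0.568 0.221 0.199] [ 11.126   0.123 114.078  -3.35   33.893 -84.227]
58 60 [0.604 0.226 0.231] [ 10.854   2.199 107.835  -2.798  38.04  -85.036]
58 80 [0.646 0.232 0.247] [ 10.582   6.412 101.282  -2.44   40.366 -85.611]
58 97 [0.685 0.237 0.248] [ 10.372  11.043  95.792  -2.229  41.216 -85.972]
58 100 [0.692 0.238 0.248] [ 10.338  11.92   94.865  -2.199  41.265 -86.024]
[ 12.143 -10.404 127.548  -4.672  31.02  -82.138] [ 12.143  -5.423 129.042  -5.793  24.573 -80.873]
```

```bash
python3 - <<'E'
from sw import *
from station import arm,hand,cams
np.set_printoptions(precision=3,suppress=True)
def rep(n): print(n,round(arm.current_t(),2),arm.current_position(),np.array(arm.current_wrist_force()))
arm.move_linear([.45,-.212,.18],rate=.3)
p,rp=Pt(10)
arm.move_ptp(p-.07*X+.05*Z,rp); rep('pre')
hand.command_gripper(0.0,10); print(arm.current_opening())
arm.move_linear(p-.07*X,rate=.15); arm.move_linear(p,rate=.1); rep('in')
for phi in (14,18):
    p,rp=Pt(phi,extra=0); arm.move_linear(p,rp,rate=.08); rep(phi)
snap("side","s11");snap("scene","c11")
E
python3 - <<'E'
import cv2,numpy as np
b=cv2.imread("pics/s11.png");c=cv2.imread("pics/c11.png")
f=lambda i,x,y,w,h:cv2.resize(i[y:y+h,x:x+w],(400,300),interpolation=cv2.INTER_CUBIC)
cv2.imwrite("pics/crop11.png",np.hstack([f(b,150,160,160,120),f(c,220,90,160,120)]))
E
```

```text
pre 28.01 [0.471 0.208 0.179] [-1.081 -0.641  0.342]
0.00063848441602696
in 30.23 [0.54  0.218 0.129] [-0.713 -0.147 -0.633]
14 30.53 [0.543 0.218 0.143] [-0.004 -0.32  -0.393]
18 30.81 [0.543 0.218 0.15 ] [-6.61  -1.795  0.37 ]
```

View pics/crop11.png

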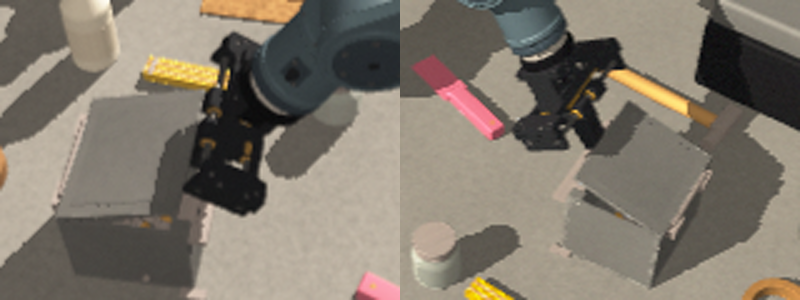

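The fingers are under the lid edge and loading it. I'll continue the arc.

```bash
python3 - <<'E'
from sw import *
from station import arm,hand,cams
np.set_printoptions(precision=3,suppress=True)
def rep(n): print(n,round(arm.current_t(),2),arm.current_position(),p-arm.current_position(),np.array(arm.current_wrist_force()))
for phi in (22,26,30,35):
    p,rp=Pt(phi,extra=0); arm.move_linear(p,rp,rate=.08); rep(phi)
    if np.linalg.norm(arm.current_wrist_force())>32: print('high');break
snap("side","s12");snap("scene","c12")
E
python3 - <<'E'
import cv2,numpy as np
b=cv2.imread("pics/s12.png");c=cv2.imread("pics/c12.png")
f=lambda i,x,y,w,h:cv2.resize(i[y:y+h,x:x+w],(400,300),interpolation=cv2.INTER_CUBIC)
cv2.imwrite("pics/crop12.png",np.hstack([f(b,150,160,160,120),f(c,220,90,160,120)]))
E
```

```text
22 31.18 [0.545 0.218 0.159] [0.003 0.001 0.003] [-10.656  -3.953  -0.565]
26 31.46 [0.548 0.219 0.168] [0.003 0.001 0.003] [-12.914  -4.407  -0.474]
30 31.73 [0.553 0.219 0.177] [0.003 0.001 0.003] [-12.278  -3.896  -0.267]
35 32.04 [0.559 0.22  0.188] [0.003 0.001 0.002] [-11.781  -4.169   0.97 ]
```

View pics/crop12.png

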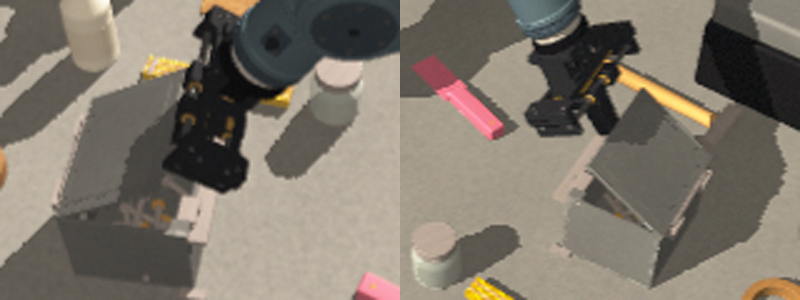

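```bash
python3 - <<'E'
from sw import *
from station import arm,hand,cams
np.set_printoptions(precision=3,suppress=True)
def rep(n): print(n,round(arm.current_t(),2),p-arm.current_position(),np.array(arm.current_wrist_force()))
for phi in (41,48,55,62,69,76,83,89,93,95,96.5,98,99,100,101,102):
    p,rp=Pt(phi,extra=0,r=.132 if phi<45 else .128); arm.move_linear(p,rp,rate=.1 if phi<90 else .05); rep(phi)
    f=np.array(arm.current_wrist_force())
    if np.linalg.norm(f)>25: print('high');break
snap("side","s13");snap("scene","c13")
E
python3 - <<'E'
import cv2,numpy as np
b=cv2.imread("pics/s13.png");c=cv2.imread("pics/c13.png")
f=lambda i,x,y,w,h:cv2.resize(i[y:y+h,x:x+w],(400,300),interpolation=cv2.INTER_CUBIC)
cv2.imwrite("pics/crop13.png",np.hstack([f(b,110,140,200,150),f(c,220,90,160,120)]))
E
```

```text
41 32.44 [0.002 0.001 0.002] [-10.739  -4.116   1.713]
48 32.76 [0.001 0.    0.001] [-7.964 -2.339 -0.408]
55 33.08 [0.001 0.    0.001] [-3.849 -0.782 -3.494]
62 33.4 [0.001 0.    0.001] [-2.004 -1.274 -5.769]
69 33.71 [0.    0.    0.001] [-3.661 -1.063 -6.382]
76 34.02 [0. 0. 0.] [-3.156 -0.478 -4.544]
83 34.33 [-0.  0. -0.] [-2.98  -0.99  -3.735]
89 34.61 [-0.     0.    -0.001] [-3.208 -1.411 -2.478]
93 34.93 [-0.  0. -0.] [-5.583 -2.669 -2.102]
95 35.18 [ 0.  0. -0.] [-4.864 -3.025 -1.466]
96.5 35.43 [ 0.  0. -0.] [-6.623 -3.377 -1.683]
98 35.68 [ 0.001  0.    -0.   ] [-14.558  -5.223   2.684]
99 35.93 [ 0.003  0.001 -0.   ] [-29.893 -10.054  11.708]
high
```

View pics/crop13.png

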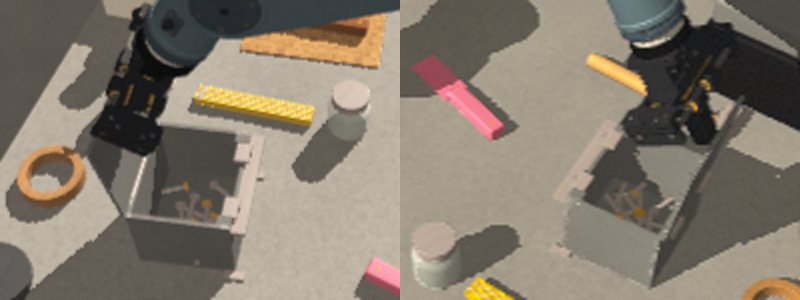

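The force climbs sharply at about 98°, so the lid is at its stop. I'll back away and check.

```bash
python3 - <<'E'
from sw import *
from station import arm,hand,cams
np.set_printoptions(precision=3,suppress=True)
p=np.array(arm.current_position())
arm.move_linear(p-.03*X+.01*Z,rate=.1)
arm.move_linear(p-.28*X+.06*Z,rate=.3)
print(arm.current_t(),arm.current_position(),arm.current_wrist_force())
snap("side","s14");snap("scene","c14")
E
python3 - <<'E'
import cv2,numpy as np
b=cv2.imread("pics/s14.png");c=cv2.imread("pics/c14.png")
f=lambda i,x,y,w,h:cv2.resize(i[y:y+h,x:x+w],(400,300),interpolation=cv2.INTER_CUBIC)
cv2.imwrite("pics/crop14.png",np.vstack([np.hstack([f(b,110,140,200,150),f(c,260,90,120,90)]),np.hstack([f(b,200,100,160,120),f(c,150,190,160,120)])]))
E
```

```text
37.525 [0.411 0.2   0.304] [0.013 0.404 0.036]
```

View pics/crop14.png

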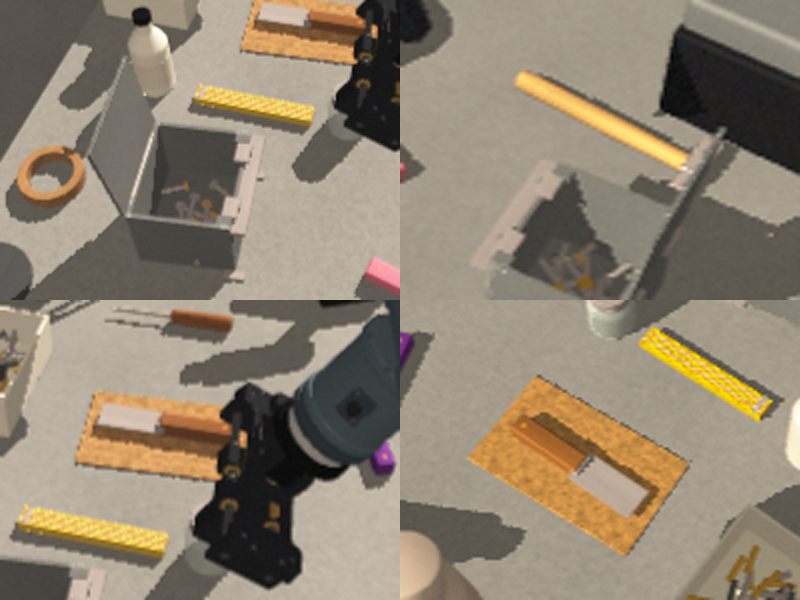

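View pics/c14.png

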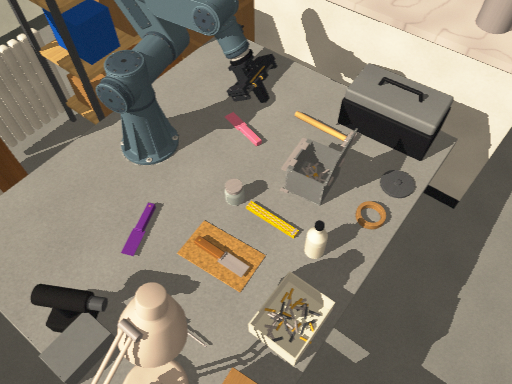

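Run:
```python
from sw import *
S=load("s14");C=load("c14")
P=tri([(*S,155,217.5),(*C,260+322*.3,129)]);v=P-H
print(P,'u',v@X,'y',v@Y,'z',v[2],'phi~',np.degrees(np.arctan2(v[2],-v@X)))
for ph in (90,97.4):
    r=np.radians(ph);Q=H+.08*Y-.14*np.cos(r)*X+.14*np.sin(r)*Z
    print(ph,proj(*S,Q),proj(*C,Q))
a=cv2.imread("pics/scene0.png").astype(int);b=cv2.imread("pics/c14.png").astype(int)
for n,(x,y) in dict(rule=(273,219),glue=(316,240),jar=(234,192),ham=(322,127)).items():
    # template check
    t=a[y-8:y+8,x-8:x+8].astype(np.uint8);w=b[y-14:y+14,x-14:x+14].astype(np.uint8)
    r=cv2.minMaxLoc(cv2.matchTemplate(w,t,cv2.TM_CCOEFF_NORMED));print(n,r[1],np.array(r[3])-6)
```

```text
[0.69031471 0.31294928 0.25515382] u 0.021773009822677464 y 0.0745636393036057 z 0.13315381924358344 phi~ 99.28668834417567
90 [161.63357675 218.78480926] [350.6238056  123.91957712]
97.4 [154.25352241 218.27493738] [355.82624119 126.21773803]
rule 0.9995111227035522 [0 0]
glue 0.9996216297149658 [0 0]
jar 0.5222887396812439 [0 0]
ham 0.554306149482727 [-6 -3]
```

Run:
```python
import cv2,numpy as np
a=cv2.imread("pics/scene0.png");b=cv2.imread("pics/c14.png")
f=lambda i,x,y,w,h:cv2.resize(i[y:y+h,x:x+w],(400,300),interpolation=cv2.INTER_CUBIC)
cv2.imwrite("pics/cmp.png",np.vstack([np.hstack([f(i,215,170,40,30),f(i,285,98,80,60)]) for i in(a,b)]))
```

```text
(no output)
```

View pics/cmp.png

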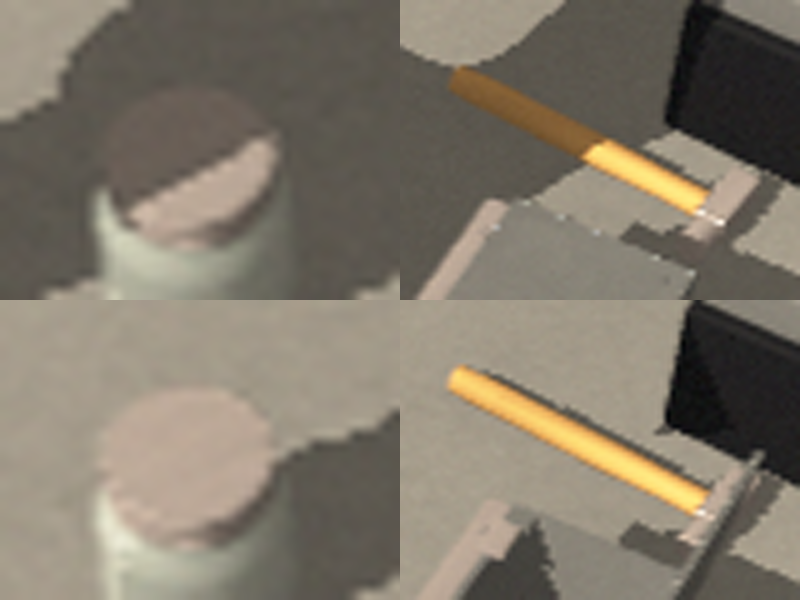

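The jar and hammer haven't moved; only the shadows have changed. Handing in.

Run:
```python
from station import arm,ticket
print(arm.current_t(),arm.current_qvel()); print(ticket.finish_job())
```

```text
37.625 [-0.14501063  0.29904222  0.19169775 -0.08810625  0.17052544  0.10904507]
the job is handed in; nothing more can be done
None
```

The lid is open to its stop, the scraper lies flat on the cork mat, and I handed the job in at about 37.6 s of the 64 s allowed.

**What I did**
- I found the slot's opening in the wrist camera image, about 1–2 mm to +y of the middle. I felt for the ledge with the blade and pushed it in about 66 mm past the ledge edge.
- Levering with the scraper alone raised the lid to about 12°, roughly 30 mm at its front edge.
- I put the scraper back on the mat before swinging the lid, because the gripper was needed for that. Then I swung the lid open with the closed fingers until the force rose sharply at a commanded 98–99°.

**Last checks**
- **Lid:** after the arm backed away, the lid's front corner fits the 97° stop to within about 3 pixels. A rougher two-view estimate gave 99°.
- **Other items:** the rule and the glue match their starting image exactly. For the jar and hammer the automatic match came out low (0.52 and 0.55), because the arm's shadow had moved. An enlarged before-and-after comparison showed both in place. I checked the screwdriver only by eye.

**Disagreements**
- During levering, at about 28°, the wrist force changed sign (at most about 5 N). The scraper also turned about 2° in the grip, and I corrected for that when laying it down.
- My first two-view measurement put the blade tip about 5 mm low. Feeling for the ledge showed it was not.
- Pressing the lid against its stop peaked at about 34 N of wrist force, from the fingertips.

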